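Assemble the sieve stack on the shaker

ROBOT

A 7-joint arm with a two-finger parallel gripper is mounted at the origin on the work surface. World frame = base frame: x ahead of the robot, y to its left, z up, the work surface at z = 0. Lengths are in mm, angles in degrees, forces in N, time in s.
With the tool pointing down it reaches from about 400 to 900 mm from the base axis. Payload 5.5 kg.
Tool frame: the origin (TCP) lies on the front face of the gripper's body, between the roots of the fingers; the fingertips stand 73 mm ahead of it and the grasp point (between the pads) lies 54 mm ahead of it; z points along the fingers, y is the direction in which the jaws open and shut (so a half turn about z gives the same grasp; the last joint's range is limited). The gripper opens to 85 mm and grips with 20 to 120 N. Pads are 22 mm wide; open, the fingers measure 114 mm over their backs; the gripper's body (76 mm by 85 mm) begins 54 mm behind the grasp point. The pads swing forward as they close: fully open they stand 13 mm farther back than shut.
Start: joints at [84.236, 28.699, -24.465, 88.831, 12.651, 65.22, -12.049], TCP at [231.318, -607.446, 303.91] pointing down, gripper open.
Joint ranges: [-164.97, 164.97], [-17.58, 116.51], [-87.97, 89.64], [11.32, 138.91], [-80.73, 260.73], [10.89, 115.49], [-147.41, 147.41]. Speed limits (degrees/s): [147.25, 147.25, 180, 180, 180, 180, 180].

INTERFACE

Orientations are given as a 3x3 rotation matrix whose columns are the frame's x, y, z axes.
In Python, from bench import robot gives the robot as it stands.
- The arm moves only by the tool servo_tool, never from a script. Its arguments are lists of equal length, an entry for each row: "translation": the shift along the world's x, y, z in units of 25 mm (1.0 is 25 mm), a list of three; "angular": the turn, a rotation vector about the world's x, y, z in units of 5 degrees (1.0 is 5 degrees), a list of three; "grip": the closure, from 0 (fully open) to 1 (shut). A call has 1 to 20 rows; each row is the pose to reach, as a shift and turn from the pose commanded when the call began; what a row does not reach only later rows make up. A row lasts 1/12 s, in which the tool goes at most 41.7 mm and 7.16 degrees, less where a joint would pass 70% of its speed; a pose out of reach is approached as far as the arm can. A call with a gripper value outside its range is refused whole. The fingers move at their own pace and stop on an object; "force" is the grip in N (left out, the last holds). Time passes only in rows, so rows that repeat a pose let the fingers close. It gives the time, the measured TCP pose, the force and the opening at its end, in the units of the state.
- robot.sense(): the state, without advancing time (a new reading comes with each control period).
- robot.get_image(name): name is "scene" or "top" or "wrist"; returns a dict with "color" (400x640x3 uint8, red, green, blue), "depth" (400x640 float32, mm along the optical axis (not along the pixel's ray), 0 where there is no reading), "intrinsics" (3x3 intrinsics, pixels), "D" ([k1, k2, p1, p2, k3] as OpenCV has them; the pictures are not rectified), "rvec" (rotation vector, rad) and "tvec" (3), from world to camera coordinates, as OpenCV has them. Camera axes: x right, y down, z forward; pixel columns grow to the right and rows downward; lengths in mm; the calibration is good to about 2 mm. A picture is of the moment at which its call begins.
- robot.job_done(): hands the job in, once; it reports no verdict.
Trained networks look in a picture, given as the dict that the camera call returned (one of the last four; its "shot" number tells which), for a name from the list of things; names that differ only in an ending like _2 or _b are one class to them, and where a whole thing is asked for, a point or a joint stands for the part that bears it (a point fixed in the world has none). Each returns a list of dicts, best first, with "confidence" (0 to 1); they miss things now and then, are a little off and sometimes report something else, mostly with a low value. They report only what shows in the picture. A call takes as long as a camera call.
- robot.look_for(picture, name): "position" ([x, y, z] in mm, in world coordinates, good to about 4 mm: the middle of the surface that is visible of it).
- robot.masks_of(picture, name): "pixels" (400x640 bool, what is visible of it).
- robot.tip_of(picture, name): "position" ([x, y, z] in mm, in world coordinates, good to about 4 mm: a listed point, or the origin of a listed thing).
The state is a dict: "time_s": time; "q": joint angles; "dq": joint speeds; "tau": joint torques, N m; "ee_pos": TCP position; "tcp_rot": TCP orientation; "wrist_force": force on the tool from outside, world axes, zero at the start; "torque": the same for the moment, N m; "finger_gap": finger opening in mm.
Only numpy, scipy, OpenCV 4.12 (cv2) and the standard library are available. Lean on these libraries where they do the work, as an engineer would, in place of code of your own. Each camera call takes 0.05 s, during which the arm holds its last target.

TASK

Assemble the small sieve stack on the shaker, one piece at a time from the bottom up: first the receiving pan into the shaker's collar, then the sieve with the fine woven mesh, then the sieve with the big round holes, and last the lid. Seat each piece fully and level in the one below, set it down gently rather than dropping it, and let go of it before taking the next. Leave the beaker, the measuring cylinder and the flask standing where they are.

Things in the scene. Friction and masses are not known exactly. Their poses are not given: they have to be found in the camera images.
- shaker: Sieve shaker, fixed: a low white box 140 x 140 mm, 38 mm high, with a dark round plate and in its middle an aluminium collar: an upright ring, outer diameter 62, inner 56 mm, rim 52 mm above the table, 10 mm deep. Origin: centre of the underside, on the table below the collar's centre; z up. The pan, fully home, has its origin 45 mm above this one.
- pan: Receiving pan: stainless cup with a plain closed floor, outer diameter 62 mm, mouth 56 mm, rim 37 mm above its origin, 27 mm deep, 0.12 kg. Foot below: 52 mm wide, 7 mm high, bevelled; it drops into the mouth below until the shoulder (7 mm above the origin) meets that rim. Its origin is the centre of its underside, z up. The fine sieve, fully home, has its origin 30 mm above this one.
- fine_sieve: Fine sieve: stainless cup like the pan, with a close square wire mesh across it 11 mm below the rim; outer diameter 62 mm, mouth 56 mm, rim 37 mm above its origin, 0.10 kg. Foot below: 52 mm wide, 7 mm high, bevelled; it drops into the mouth below until the shoulder (7 mm above the origin) meets that rim. Its origin is the centre of its underside, z up. The coarse sieve, home, has its origin 30 mm above this one.
- coarse_sieve: Coarse sieve: taller stainless cup, 11 mm below its rim a plate with seven round 13 mm holes (dark); outer diameter 62 mm, mouth 56 mm, rim 49 mm above its origin, 0.14 kg. Foot below: 52 mm wide, 7 mm high, bevelled; it drops into the mouth below until the shoulder (7 mm above the origin) meets that rim. Its origin is the centre of its underside, z up. The lid, home, has its origin 42 mm above this one.
- lid: Lid: stainless disc 62 mm in diameter, top face 13 mm above its origin, with an upright round knob in the middle, 18 mm in diameter, from 13 to 39 mm above the origin, 0.11 kg. Foot below: 52 mm wide, 7 mm high, bevelled; it drops into the mouth below until the shoulder (7 mm above the origin) meets that rim. Its origin is the centre of its underside, z up.
- beaker: Bystander: a small open glass beaker, 48 mm in diameter, 60 mm high, standing near the robot, in front of the shaker. Not to be moved. Its origin is the centre of its underside, z up.
- cylinder: Bystander: a slim glass measuring cylinder, tube 24 mm in diameter, foot 54 mm, 139 mm high, standing at the left. Not to be moved. Its origin is the centre of its underside, z up.
- flask: Bystander: a conical glass flask, 72 mm in diameter at the foot, 100 mm high, standing beyond the shaker. Not to be moved. Its origin is the centre of its underside, z up.

How it is judged (in metres and radians):
On the way, in this order (a step that is already met when the one before it is completed fails the run):
1. the pan sits fully home in the shaker's collar, released (z of pan in the frame of shaker between 0.042 and 0.048 m and horizontal distance between pan and shaker below 0.005 m and angle between pan's own z axis and vertical below 0.06 rad and linear speed of pan below 0.02 m/s and contact force between pan and the fingers below 0.1 N), for 0.2 s.
2. the fine sieve sits fully home in the pan, released (z of fine_sieve in the frame of pan between 0.027 and 0.033 m and horizontal distance between fine_sieve and pan below 0.005 m and angle between fine_sieve's own z axis and vertical below 0.06 rad and linear speed of fine_sieve below 0.02 m/s and contact force between fine_sieve and the fingers below 0.1 N), for 0.2 s.
3. the coarse sieve sits fully home in the fine sieve, released (z of coarse_sieve in the frame of fine_sieve between 0.027 and 0.033 m and horizontal distance between coarse_sieve and fine_sieve below 0.005 m and angle between coarse_sieve's own z axis and vertical below 0.06 rad and linear speed of coarse_sieve below 0.02 m/s and contact force between coarse_sieve and the fingers below 0.1 N), for 0.2 s.
4. the lid sits fully home in the coarse sieve, released (z of lid in the frame of coarse_sieve between 0.039 and 0.045 m and horizontal distance between lid and coarse_sieve below 0.005 m and angle between lid's own z axis and vertical below 0.06 rad and linear speed of lid below 0.02 m/s and contact force between lid and the fingers below 0.1 N), for 0.2 s.
At the end, for the whole second after the job is handed in: From the shaker's collar upward stand pan, fine sieve, coarse sieve and lid, each fully seated in the one below (height within 3 mm, centres within 5 mm, tilt under 0.06 rad), released and at rest (all of step 1 and all of step 2 and all of step 3 and all of step 4); the robot touches nothing.
It fails at once if the beaker is moved by more than 30 mm or tipped over (distance of beaker from where it was at the start of the episode above 0.03 m or angle between beaker's own z axis and vertical above 0.5 rad).
It fails at once if the cylinder is moved by more than 30 mm or tipped over (distance of cylinder from where it was at the start of the episode above 0.03 m or angle between cylinder's own z axis and vertical above 0.5 rad).
It fails at once if the flask is moved by more than 30 mm or tipped over (distance of flask from where it was at the start of the episode above 0.03 m or angle between flask's own z axis and vertical above 0.5 rad).
It fails at once if a piece is dropped (falls freely faster than 0.6 m/s, about 2 cm) ((linear speed of pan above 0.6 m/s and contact force between pan and the fingers below 0.01 N) or (linear speed of fine_sieve above 0.6 m/s and contact force between fine_sieve and the fingers below 0.01 N) or (linear speed of coarse_sieve above 0.6 m/s and contact force between coarse_sieve and the fingers below 0.01 N) or (linear speed of lid above 0.6 m/s and contact force between lid and the fingers below 0.01 N)).
It also fails if it takes over 120 s, if anything falls off the work surface, if the arm or the gripper's body presses on something with over 40 N, if the wrist force passes 120 N, or if a joint passes its speed limit or range.

## Working session

There is one attempt and no reset: what is moved stays moved. The work goes in short steps, Python scripts to look and compute and a tool call to move; the robot and the scene stay as the last step left them, time stands still between calls to the robot, and variables do not carry over. Pictures are saved under pics/ and viewed, and the job is handed in when it is done.

Besides the shell and the picture viewer there is one more tool, called after "Call:" as name(argument=value, ...) on one line, values as JSON. servo_tool: Moves the arm, as the interface text tells. Its arguments: {"type":"object","properties":{"translation":{"type":"array"},"angular":{"type":"array"},"grip":{"type":"array"},"force":{"type":"number"}},"required":["translation","angular","grip"]}

```bash
mkdir -p pics; ls; cat > h.py <<'E'
import numpy as np,cv2
from bench import robot
def save(p,n): cv2.imwrite('pics/'+n+'.png',cv2.cvtColor(p['color'],cv2.COLOR_RGB2BGR))
E
python3 - <<'E'
from h import *
s=robot.sense(); print(s['time_s'],s['ee_pos'],s['tcp_rot'],s['finger_gap'])
for c in ['scene','top']:
    p=robot.get_image(c); save(p,c+'0')
    for n in ['shaker','pan','fine_sieve','coarse_sieve','lid','beaker','cylinder','flask']:
        print(c,n,[(np.round(d['position'],0).tolist(),round(d['confidence'],2)) for d in robot.tip_of(p,n)][:3])
E
```

```text
pics
0.0 [ 231.02207671 -606.96167689  302.85161056] [[ 9.34546552e-01  3.55840313e-01 -6.43721886e-04]
 [ 3.55840891e-01 -9.34544735e-01  1.84347191e-03]
 [ 5.43947205e-05 -1.95187288e-03 -9.99998094e-01]] 85.58445729693949
scene shaker [([607.0, -27.0, -2.0], 0.69)]
scene pan [([412.0, 253.0, -1.0], 0.75)]
scene fine_sieve [([547.0, 312.0, -1.0], 0.77), ([399.0, -235.0, -2.0], 0.68)]
scene coarse_sieve [([401.0, -232.0, -3.0], 0.59)]
scene lid [([398.0, -234.0, -0.0], 0.69), ([563.0, -308.0, -2.0], 0.61)]
scene beaker [([386.0, -16.0, 1.0], 0.65)]
scene cylinder [([494.0, 431.0, -0.0], 0.62)]
scene flask [([735.0, 156.0, -1.0], 0.55)]
top shaker [([610.0, -28.0, -4.0], 0.67)]
top pan [([410.0, 248.0, 1.0], 0.93)]
top fine_sieve [([544.0, 308.0, -4.0], 0.96)]
top coarse_sieve [([395.0, -239.0, 1.0], 0.59)]
top lid [([564.0, -303.0, -2.0], 0.57)]
top beaker [([383.0, -16.0, -1.0], 0.75)]
top cylinder [([493.0, 428.0, -2.0], 0.69)]
top flask [([734.0, 157.0, 2.0], 0.76)]
```

View pics/scene0.png

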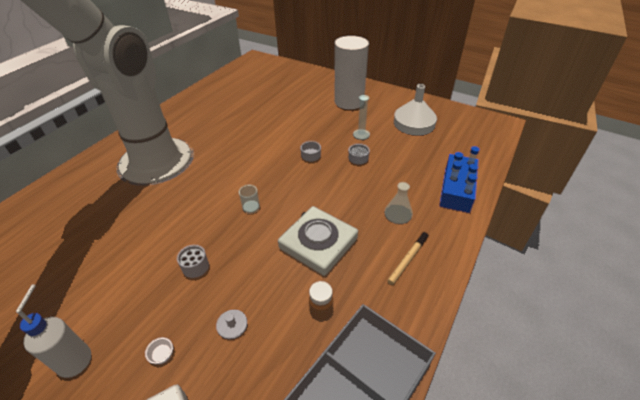

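View pics/top0.png

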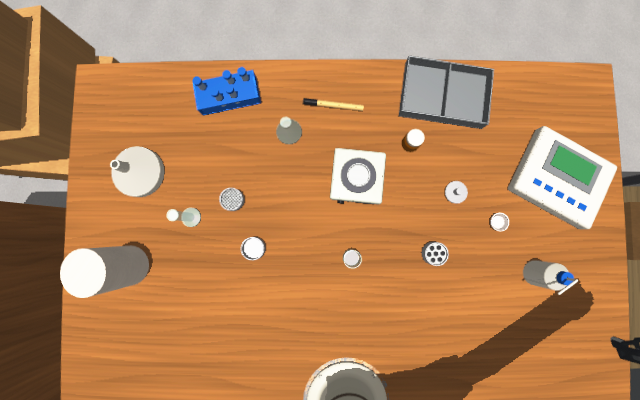

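Call:
servo_tool(translation=[[10.8,13,0],[10.8,13,0],[10.8,13,0],[10.8,13,0],[10.8,13,0],[10.8,13,0],[10.8,13,0],[10.8,13,0],[10.8,13,0],[10.8,13,0],[10.8,13,0],[10.8,13,0],[10.8,13,0]], angular=[[0,0,0],[0,0,0],[0,0,0],[0,0,0],[0,0,0],[0,0,0],[0,0,0],[0,0,0],[0,0,0],[0,0,0],[0,0,0],[0,0,0],[0,0,0]], grip=[0,0,0,0,0,0,0,0,0,0,0,0,0])

```text
time_s: 1.98
ee_pos: [501.5, -282.1, 303.9]
tcp_rot: [[0.934, 0.358, -0.0], [0.358, -0.934, -0.0], [-0.0, 0.0, -1.0]]
wrist_force: [-0.3, -1.2, -0.4]
finger_gap: 85.1
```

```bash
python3 - <<'E'
from h import *
p=robot.get_image('wrist'); save(p,'w1')
s=robot.sense(); print(s['time_s'],s['ee_pos'],s['finger_gap'],s['q'])
R=cv2.Rodrigues(np.array(p['rvec'],float))[0]; print(-R.T@np.ravel(p['tvec']),R,p['intrinsics'],p['D'])
E
```

```text
2.0333 [ 500.73248756 -283.40637922  303.7924431 ] 85.39658098845558 [ 52.82617236  22.39028981 -33.02693303  99.67047618  13.660009
  61.98202891 -53.89906905]
[ 580.12741598 -250.76051764  374.63852169] [[ 0.35822158 -0.93363578  0.00123605]
 [-0.88263105 -0.33821966  0.32645046]
 [-0.30436777 -0.11803257 -0.94521351]] [[319.61303301   0.         317.21585625]
 [  0.         319.61303301 202.51689746]
 [  0.           0.           1.        ]] [-0.04521552  0.          0.          0.          0.        ]
```

View pics/w1.png

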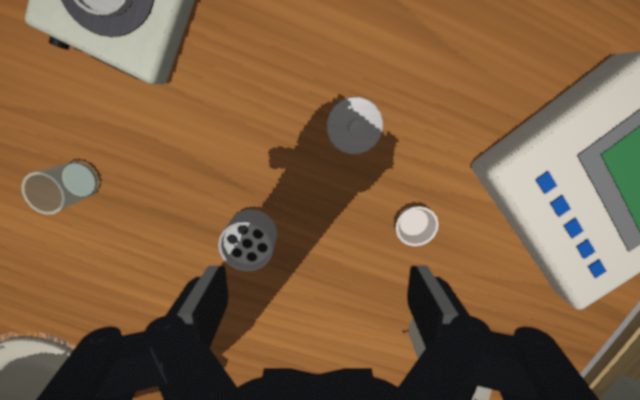

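```bash
cat >> h.py <<'E'
from scipy.optimize import least_squares
def cloud(p):
    K=np.array(p['intrinsics'],float);D=np.array(p['D'],float)
    v,u=np.mgrid[0:400,0:640]; uv=np.stack([u,v],-1).reshape(-1,1,2).astype(np.float64)
    n=cv2.undistortPoints(uv,K,D).reshape(-1,2)
    z=p['depth'].reshape(-1).astype(float)
    c=np.c_[n*z[:,None],z]; R=cv2.Rodrigues(np.array(p['rvec'],float))[0]
    w=(c-np.ravel(p['tvec']))@R; w[z<=0]=np.nan
    return w.reshape(400,640,3)
def ring(p,xy,z,r=31,ri=28,tol=4,name=None):
    """annulus at height z: maximise points whose radius lies in [ri,r]"""
    w=cloud(p)
    if name:
        m=robot.masks_of(p,name)
        if m:
            m=m[0]['pixels']; print(name,'mask px',m.sum())
            w=w[m]
    w=w.reshape(-1,3); w=w[np.isfinite(w[:,0])]
    d=np.hypot(*(w[:,:2]-xy).T); k=(d<55)&(abs(w[:,2]-z)<tol); q=w[k]
    if len(q)<10: print('few',len(q)); return None
    f=lambda c:(lambda d:np.maximum(d-r,0)+np.maximum(ri-d,0))(np.hypot(*(q[:,:2]-c[:2]).T))
    s=least_squares(f,xy,loss='soft_l1',f_scale=1.)
    print('n',len(q),'c',s.x.round(1),'res',f(s.x).mean().round(2),'zmed',np.median(q[:,2]).round(1),'bbox',np.percentile(q[:,0],[2,98]).mean().round(1),np.percentile(q[:,1],[2,98]).mean().round(1)); return s.x
def mcirc(p,name,z,r=31):
    """mask min enclosing: back-project mask contour to plane z"""
    pass
E
python3 - <<'E'
from h import *
p=robot.get_image('wrist')
ring(p,[397,-237],49,name='coarse_sieve'); ring(p,[564,-305],13,31,0,name='lid'); 
ring(p,[564,-305],13,31,0)
ring(p,[564,-305],39,9,0)
ring(p,[608,-27],52)
for n in ['coarse_sieve','lid']: print(robot.tip_of(p,n)[:2])
E
```

```text
coarse_sieve mask px 2828
n 564 c [ 396.6 -234.1] res 0.02 zmed 49.2 bbox 396.8 -234.1
lid mask px 2419
n 2119 c [ 562.7 -302.4] res 0.0 zmed 13.7 bbox 562.3 -301.8
n 2139 c [ 562.6 -302.2] res 0.0 zmed 13.7 bbox 562.4 -302.0
n 247 c [ 563.  -302.5] res 0.0 zmed 39.7 bbox 562.9 -302.3
n 259 c [605.  -31.3] res 0.03 zmed 51.9 bbox 583.9 -38.4
[{'position': [396.2, -236.5, 1.7], 'confidence': 0.72}]
[{'position': [562.7, -305.4, -2.2], 'confidence': 0.87}]
```

Call:
servo_tool(translation=[[0,9,0],[0,9,0],[0,9,0],[0,9,0],[0,9,0],[0,9,0],[0,9,0],[0,9,0]], angular=[[0,0,0],[0,0,0],[0,0,0],[0,0,0],[0,0,0],[0,0,0],[0,0,0],[0,0,0]], grip=[0,0,0,0,0,0,0,0])

```text
time_s: 2.95
ee_pos: [501.3, -57.0, 304.2]
tcp_rot: [[0.934, 0.358, 0.001], [0.358, -0.934, -0.001], [0.0, 0.001, -1.0]]
wrist_force: [1.3, -0.8, 0.0]
finger_gap: 85.8
```

```bash
python3 - <<'E'
from h import *
p=robot.get_image('wrist'); save(p,'w2')
s=robot.sense(); print(s['time_s'],s['ee_pos'],s['finger_gap'],s['q'])
c=ring(p,[606,-30],52); ring(p,c,52,tol=2); ring(p,[606,-30],52,name='shaker')
E
```

```text
3.0 [501.3072508  -58.52333412 303.99900414] 85.53324875030786 [ 37.61260492  15.71837995 -39.63895043 109.05048293  11.66477944
  59.23908729 -76.18007463]
n 724 c [604.6 -30.5] res 0.04 zmed 52.5 bbox 604.9 -30.5
n 663 c [604.6 -30.5] res 0.04 zmed 52.5 bbox 604.9 -30.5
shaker mask px 19669
n 724 c [604.6 -30.5] res 0.04 zmed 52.5 bbox 604.9 -30.5
```

View pics/w2.png

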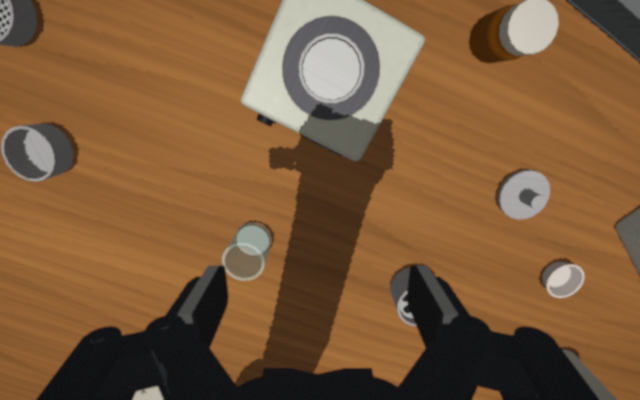

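Call:
servo_tool(translation=[[0,10,0],[0,10,0],[0,10,0],[0,10,0],[0,10,0],[0,10,0],[-1.6,11,0],[-1.6,11,0],[-1.6,11,0]], angular=[[0,0,0],[0,0,0],[0,0,0],[0,0,0],[0,0,0],[0,0,0],[0,0,0],[0,0,0],[0,0,0]], grip=[0,0,0,0,0,0,0,0,0])

```text
time_s: 3.8
ee_pos: [459.6, 218.5, 303.5]
tcp_rot: [[0.933, 0.359, -0.002], [0.359, -0.933, -0.0], [-0.002, -0.0, -1.0]]
wrist_force: [0.3, -0.2, 0.0]
finger_gap: 85.2
```

```bash
python3 - <<'E'
from h import *
p=robot.get_image('wrist'); save(p,'w3')
s=robot.sense(); print(s['time_s'],s['ee_pos'],s['finger_gap'],s['q'])
ring(p,[411,250],37,name='pan'); ring(p,[545,310],37,name='fine_sieve')
ring(p,[411,250],37); ring(p,[545,310],37)
E
```

```text
3.85 [461.42402715 216.61530583 303.67615804] 85.3083862524296 [  10.93271682   17.88562201  -46.37156695  108.23802779   14.90849273
   60.10783102 -110.75570445]
pan mask px 2546
n 526 c [410.6 251.1] res 0.01 zmed 37.4 bbox 410.9 251.3
fine_sieve mask px 3333
n 619 c [541.9 311. ] res 0.03 zmed 37.4 bbox 541.9 310.9
n 532 c [410.6 251.1] res 0.01 zmed 37.4 bbox 410.9 251.2
n 675 c [541.9 311. ] res 0.03 zmed 37.4 bbox 541.8 311.0
```

View pics/w3.png

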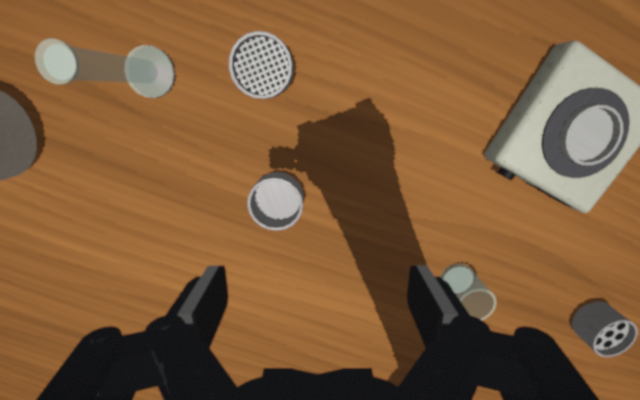

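Call:
servo_tool(translation=[[-1,0.7,0],[-2.02,1.34,-1],[-2.02,1.34,-2.5],[-2.02,1.34,-4],[-2.02,1.34,-5.5],[-2.02,1.34,-7],[-2.02,1.34,-8],[-2.02,1.34,-8.6],[-2.02,1.34,-8.84],[-2.02,1.34,-8.84],[-2.02,1.34,-8.84]], angular=[[0,0,0],[0,0,0],[0,0,0],[0,0,0],[0,0,0],[0,0,0],[0,0,0],[0,0,0],[0,0,0],[0,0,0],[0,0,0]], grip=[0,0,0,0,0,0,0,0,0,0,0], force=30)

```text
time_s: 4.87
ee_pos: [412.0, 250.4, 83.3]
tcp_rot: [[0.935, 0.354, 0.001], [0.354, -0.935, -0.0], [0.001, 0.0, -1.0]]
wrist_force: [0.6, 0.4, -0.6]
finger_gap: 85.5
```

```bash
python3 - <<'E'
from h import *
p=robot.get_image('wrist'); save(p,'w4')
s=robot.sense(); print(s['time_s'],s['ee_pos'],s['finger_gap'],s['q'])
ring(p,[411,250],37)
E
```

```text
4.9167 [412.15213971 250.8950971   83.83698145] 85.527208228867 [  -6.08737728   35.08796572  -34.41793301  120.05655309   34.7469764
   34.81144693 -134.23901695]
n 4858 c [411.2 251.8] res 3.06 zmed 37.2 bbox 411.1 253.5
```

View pics/w4.png

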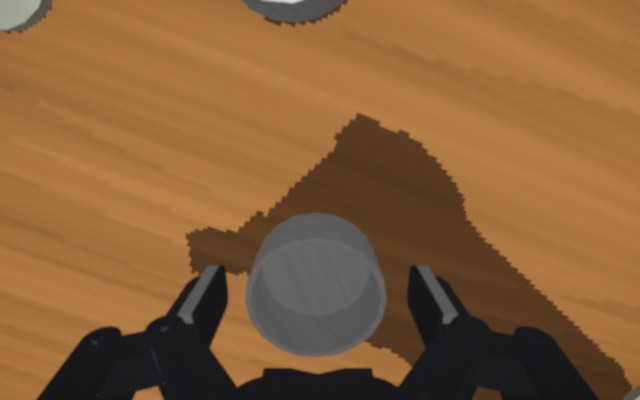

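Call:
servo_tool(translation=[[0,0,0],[0,0,0],[0,0,0],[0,0,0],[0,0,0],[0,0,0],[0,0,0],[0,0,0],[0,0,0],[0,0,0]], angular=[[0,0,0],[0,0,0],[0,0,0],[0,0,0],[0,0,0],[0,0,0],[0,0,0],[0,0,0],[0,0,0],[0,0,0]], grip=[0.2,0.4,0.6,0.8,1,1,1,1,1,1], force=30)

```text
time_s: 5.75
ee_pos: [411.8, 251.4, 84.5]
tcp_rot: [[0.935, 0.356, 0.003], [0.356, -0.935, 0.0], [0.003, 0.001, -1.0]]
wrist_force: [0.1, -1.0, 8.5]
finger_gap: 62.1
```

Call:
servo_tool(translation=[[0,0,0.2],[0,0,0.8],[0,0,1.8],[0,0,3],[0,0,4],[0,0,4]], angular=[[0,0,0],[0,0,0],[0,0,0],[0,0,0],[0,0,0],[0,0,0]], grip=[1,1,1,1,1,1], force=30)

```text
time_s: 6.25
ee_pos: [413.0, 252.9, 187.7]
tcp_rot: [[0.934, 0.356, 0.007], [0.356, -0.934, 0.003], [0.008, -0.0, -1.0]]
wrist_force: [0.5, 1.2, -1.4]
finger_gap: 62.0
```

```bash
python3 - <<'E'
from h import *
p=robot.get_image('wrist'); save(p,'w5')
s=robot.sense(); print(s['time_s'],s['ee_pos'],s['finger_gap'])
for z in (134,137,140): ring(p,[411,250],z,tol=3,name='pan')
E
```

```text
6.3 [412.41293536 251.92251984 185.75233561] 61.80013557678263
pan mask px 15652
n 1895 c [413.4 254.1] res 0.02 zmed 134.1 bbox 412.8 253.7
pan mask px 15652
n 2153 c [412.5 253.8] res 0.04 zmed 137.3 bbox 412.8 253.8
pan mask px 15652
n 3503 c [412.  253.6] res 0.04 zmed 140.5 bbox 412.4 253.7
```

View pics/w5.png

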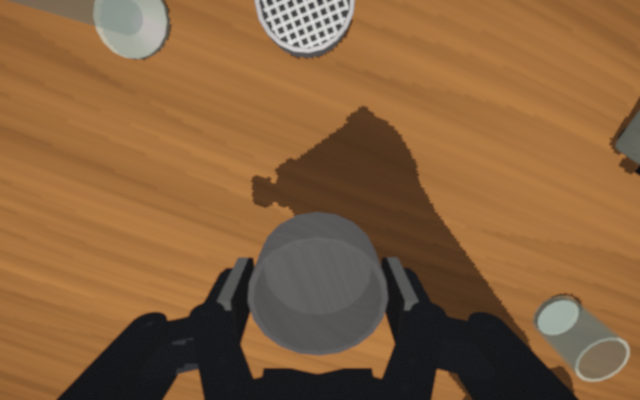

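Call:
servo_tool(translation=[[0.4,-0.6,0],[1.2,-1.8,0],[2,-3,0],[3,-4.4,0],[4,-5.8,0],[5,-7.2,0],[6,-8.7,0],[6.8,-10,0],[7.4,-10.8,0],[7.75,-11.26,0],[7.75,-11.26,0],[7.75,-11.26,0],[7.75,-11.26,0],[7.75,-11.26,0]], angular=[[0,0,0],[0,0,0],[0,0,0],[0,0,0],[0,0,0],[0,0,0],[0,0,0],[0,0,0],[0,0,0],[0,0,0],[0,0,0],[0,0,0],[0,0,0],[0,0,0]], grip=[1,1,1,1,1,1,1,1,1,1,1,1,1,1], force=30)

```text
time_s: 7.62
ee_pos: [603.4, -27.9, 182.4]
tcp_rot: [[0.933, 0.359, -0.002], [0.359, -0.933, 0.001], [-0.001, -0.002, -1.0]]
wrist_force: [0.0, 0.4, -1.1]
finger_gap: 62.2
```

```bash
python3 - <<'E'
from h import *
p=robot.get_image('wrist'); save(p,'w6')
s=robot.sense(); print(s['time_s'],s['ee_pos'],s['finger_gap'],s['tcp_rot'])
for z in (134,137,140): ring(p,[605,-30],z,tol=3,name='pan')
ring(p,[604,-30],52,tol=3)
w=cloud(p)[robot.masks_of(p,'pan')[0]['pixels']]; print(np.nanpercentile(w[:,2],[0,1,10,50,90,99,100]).round(1))
t=w[(w[:,2]>137)&(w[:,2]<144)]; A=np.c_[t[:,:2]-t[:,:2].mean(0),np.ones(len(t))]; print(np.linalg.lstsq(A,t[:,2],rcond=None)[0])
p=robot.get_image('top'); save(p,'t6')
ring(p,[604,-30],140,tol=4)
E
```

```text
7.6667 [603.6630466  -28.16347734 182.68511698] 61.98130597419847 [[ 9.33339529e-01  3.58993558e-01 -9.74194070e-04]
 [ 3.58994288e-01 -9.33339480e-01  7.17787775e-04]
 [-6.51572600e-04 -1.01966981e-03 -9.99999268e-01]]
pan mask px 15600
n 3707 c [602.1 -27.3] res 0.04 zmed 135.0 bbox 602.4 -27.2
pan mask px 15600
n 2684 c [601.9 -27.3] res 0.04 zmed 135.4 bbox 602.1 -27.3
pan mask px 15600
few 9
n 734 c [605.  -30.6] res 0.01 zmed 52.5 bbox 616.1 -30.0
[ -0.7 107.4 108.3 117.  135.3 136.3 137.5]
[ 8.10804292e-04 -5.84026140e-04  1.37147780e+02]
few 4
```

View pics/w6.png

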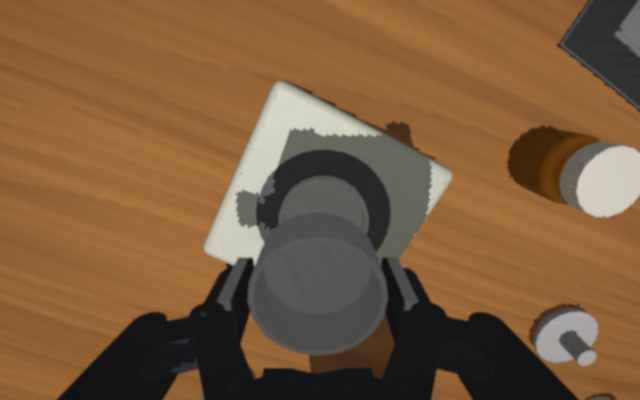

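Call:
servo_tool(translation=[[0,0,0],[0,-0.05,-0.4],[0.05,-0.08,-0.8],[0.05,-0.08,-1.2],[0.05,-0.08,-1.5],[0.05,-0.08,-1.5],[0.05,-0.08,-1.5]], angular=[[0,0,0],[0,0,0],[0,0,0],[0,0,0],[0,0,0],[0,0,0],[0,0,0]], grip=[1,1,1,1,1,1,1], force=30)

```text
time_s: 8.5
ee_pos: [605.2, -32.3, 144.2]
tcp_rot: [[0.935, 0.356, -0.002], [0.356, -0.935, 0.0], [-0.002, -0.001, -1.0]]
wrist_force: [0.2, 0.5, -1.0]
finger_gap: 61.8
```

```bash
python3 - <<'E'
from h import *
p=robot.get_image('wrist'); save(p,'w7')
s=robot.sense(); print(s['time_s'],s['ee_pos'],s['finger_gap'])
for z in (97,): ring(p,[603,-30],z,tol=3,name='pan')
ring(p,[604,-30],52,tol=3)
E
```

```text
8.55 [605.71754385 -32.25201779 144.99513784] 61.8897508142252
pan mask px 15488
n 3282 c [603.7 -31.7] res 0.04 zmed 97.0 bbox 604.1 -31.6
n 857 c [605.1 -30.7] res 0.0 zmed 52.5 bbox 618.4 -26.5
```

View pics/w7.png

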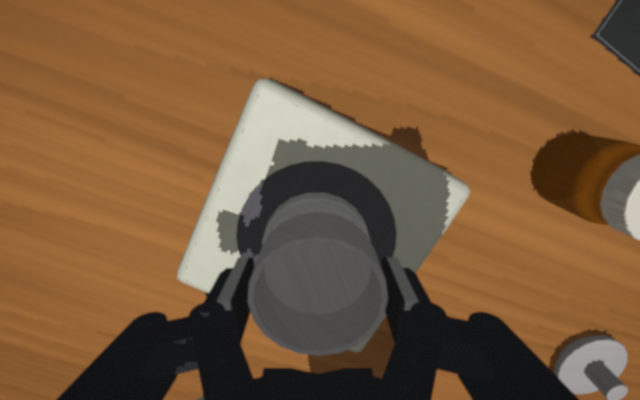

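Call:
servo_tool(translation=[[0.05,0.04,0],[0.05,0.04,-0.1],[0.05,0.04,-0.2],[0.05,0.04,-0.3],[0.05,0.04,-0.36],[0.05,0.04,-0.42],[0.05,0.04,-0.48],[0.05,0.04,-0.52],[0.05,0.04,-0.56],[0.05,0.04,-0.56],[0.05,0.04,-0.56]], angular=[[0,0,0],[0,0,0],[0,0,0],[0,0,0],[0,0,0],[0,0,0],[0,0,0],[0,0,0],[0,0,0],[0,0,0],[0,0,0]], grip=[1,1,1,1,1,1,1,1,1,1,1], force=30)

```text
time_s: 9.52
ee_pos: [607.1, -31.4, 131.4]
tcp_rot: [[0.935, 0.356, 0.0], [0.356, -0.935, 0.0], [0.0, -0.0, -1.0]]
wrist_force: [0.5, 0.1, -1.4]
finger_gap: 62.1
```

```bash
python3 - <<'E'
from h import *
p=robot.get_image('wrist'); save(p,'w8')
s=robot.sense(); print(s['time_s'],s['ee_pos'],s['finger_gap'],s['wrist_force'])
ring(p,[603,-30],83,tol=3,name='pan')
E
```

```text
9.5667 [607.10317426 -31.42170963 131.44301899] 61.569377307251855 [ 0.47653583 -0.12592344 -0.19452438]
pan mask px 15525
n 3665 c [605.8 -30.8] res 0.05 zmed 84.0 bbox 606.1 -30.7
```

View pics/w8.png

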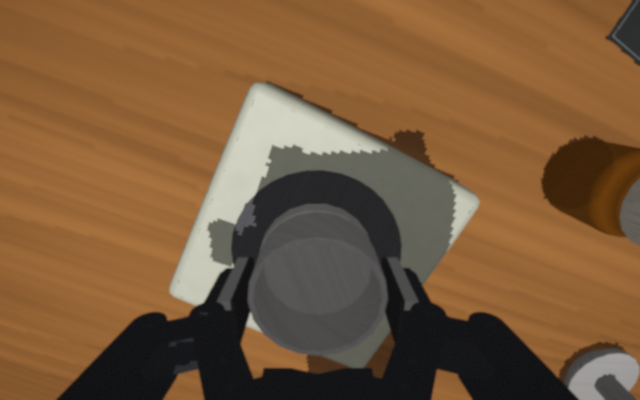

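Call:
servo_tool(translation=[[0,0,-0.03],[0,0,-0.06],[0,0,-0.08],[0,0,-0.08]], angular=[[0,0,0],[0,0,0],[0,0,0],[0,0,0]], grip=[1,1,1,1], force=30)

```text
time_s: 9.95
ee_pos: [607.1, -31.5, 129.6]
tcp_rot: [[0.935, 0.356, 0.0], [0.356, -0.935, -0.0], [-0.0, 0.0, -1.0]]
wrist_force: [-0.8, -0.9, 2.2]
finger_gap: 62.1
```

Call:
servo_tool(translation=[[0,0,-0.02],[0,0,-0.03],[0,0,-0.03]], angular=[[0,0,0],[0,0,0],[0,0,0]], grip=[1,1,1], force=30)

```text
time_s: 10.2
ee_pos: [607.1, -31.4, 129.5]
tcp_rot: [[0.935, 0.356, 0.0], [0.356, -0.935, -0.001], [-0.0, 0.001, -1.0]]
wrist_force: [-3.3, -0.7, 8.0]
finger_gap: 61.8
```

Call:
servo_tool(translation=[[0,0,0],[0,0,0],[0,0,0],[0,0,0],[0,0,0],[0,0,0],[0,0,0]], angular=[[0,0,0],[0,0,0],[0,0,0],[0,0,0],[0,0,0],[0,0,0],[0,0,0]], grip=[0.8,0.5,0.2,0,0,0,0])

```text
time_s: 10.78
ee_pos: [607.0, -31.4, 128.5]
tcp_rot: [[0.935, 0.356, -0.0], [0.356, -0.935, 0.0], [-0.0, -0.0, -1.0]]
wrist_force: [0.1, -0.0, 0.4]
finger_gap: 85.5
```

Call:
servo_tool(translation=[[0,0,0.5],[0,0,1.5],[0,0,3],[0,0,4.5],[0,0,6],[0,0,7],[0,0,7],[0,0,7]], angular=[[0,0,0],[0,0,0],[0,0,0],[0,0,0],[0,0,0],[0,0,0],[0,0,0],[0,0,0]], grip=[0,0,0,0,0,0,0,0])

```text
time_s: 11.45
ee_pos: [608.0, -31.2, 306.6]
tcp_rot: [[0.935, 0.356, 0.005], [0.356, -0.935, -0.001], [0.004, 0.002, -1.0]]
wrist_force: [-0.1, -0.1, -0.3]
finger_gap: 85.2
```

```bash
python3 - <<'E'
from h import *
p=robot.get_image('wrist'); save(p,'w9')
s=robot.sense(); print(s['time_s'],s['ee_pos'],s['finger_gap'],s['wrist_force'])
ring(p,[605,-30],82,tol=4,name='pan')
w=cloud(p).reshape(-1,3); d=np.hypot(*(w[:,:2]-[605,-30.5]).T); t=w[(d<31)&(d>28)&(abs(w[:,2]-82)<4)]
A=np.c_[t[:,:2]-t[:,:2].mean(0),np.ones(len(t))]; print(np.linalg.lstsq(A,t[:,2],rcond=None)[0])
E
```

```text
11.5 [607.04900035 -31.48819911 304.61002501] 85.2262006960879 [-0.68316052  0.14128545  0.05388303]
pan mask px 3321
n 659 c [605.6 -31.5] res 0.02 zmed 82.5 bbox 606.1 -31.4
[2.23434841e-03 3.66607848e-03 8.23544733e+01]
```

View pics/w9.png

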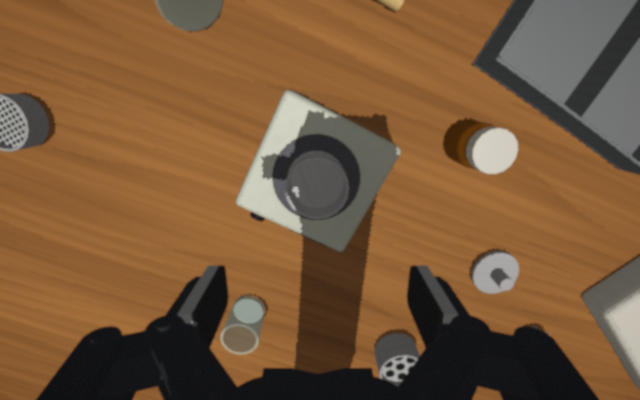

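Call:
servo_tool(translation=[[-0.2,1,0],[-0.5,2.5,0],[-0.8,4.1,0],[-1.1,5.7,0],[-1.4,7.3,0],[-1.7,8.9,0],[-2,10.5,0],[-2.3,12,0],[-2.5,13.1,0],[-2.6,13.7,0],[-2.6,13.7,0],[-2.6,13.7,-1],[-2.6,13.7,-2.5],[-2.6,13.7,-4],[-2.6,13.7,-5]], angular=[[0,0,0],[0,0,0],[0,0,0],[0,0,0],[0,0,0],[0,0,0],[0,0,0],[0,0,0],[0,0,0],[0,0,0],[0,0,0],[0,0,0],[0,0,0],[0,0,0],[0,0,0]], grip=[0,0,0,0,0,0,0,0,0,0,0,0,0,0,0])

```text
time_s: 12.8
ee_pos: [540.7, 308.0, 173.8]
tcp_rot: [[0.935, 0.355, -0.005], [0.355, -0.935, -0.004], [-0.006, 0.002, -1.0]]
wrist_force: [0.9, -0.5, -0.6]
finger_gap: 85.3
```

```bash
python3 - <<'E'
from h import *
p=robot.get_image('wrist'); save(p,'w10')
s=robot.sense(); print(s['time_s'],s['ee_pos'],s['finger_gap'],s['q'])
ring(p,[542,311],37,tol=4,name='fine_sieve')
E
```

```text
12.85 [538.74871467 306.40887601 169.40240836] 85.16954903962726 [  -3.66927899   39.04443687  -39.64104311   98.28338767   29.5619828
   54.3981301  -124.24433154]
fine_sieve mask px 6308
n 1381 c [542.5 311.4] res 0.03 zmed 37.4 bbox 542.7 311.4
```

View pics/w10.png

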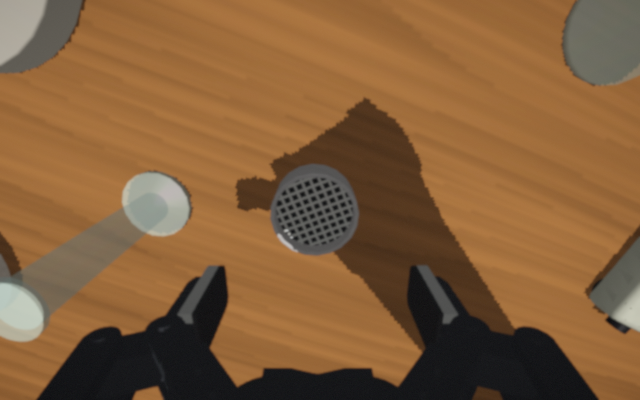

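Call:
servo_tool(translation=[[0,0,0],[0,0,-0.5],[0,0,-1.4],[0,0,-2.4],[0,0,-3.2],[0,0,-3.7],[0,0,-3.83],[0,0,-3.83],[0,0,-3.83]], angular=[[0,0,0],[0,0,0],[0,0,0],[0,0,0],[0,0,0],[0,0,0],[0,0,0],[0,0,0],[0,0,0]], grip=[0,0,0,0,0,0,0,0,0])

```text
time_s: 13.65
ee_pos: [542.9, 311.8, 84.3]
tcp_rot: [[0.935, 0.356, 0.002], [0.356, -0.935, 0.001], [0.002, -0.001, -1.0]]
wrist_force: [0.1, 0.2, -0.4]
finger_gap: 85.3
```

Call:
servo_tool(translation=[[0,0,0],[0,0,0],[0,0,0],[0,0,0],[0,0,0],[0,0,0],[0,0,0],[0,0,0],[0,0,0]], angular=[[0,0,0],[0,0,0],[0,0,0],[0,0,0],[0,0,0],[0,0,0],[0,0,0],[0,0,0],[0,0,0]], grip=[0.2,0.4,0.6,0.8,1,1,1,1,1], force=30)

```text
time_s: 14.4
ee_pos: [542.9, 311.6, 84.6]
tcp_rot: [[0.935, 0.356, 0.002], [0.356, -0.935, 0.001], [0.003, -0.0, -1.0]]
wrist_force: [-0.5, -0.6, 5.5]
finger_gap: 60.3
```

Call:
servo_tool(translation=[[0,0,0.2],[0,0,0.7],[0,0,1.6],[0,0,2.8],[0,0,4],[0,0,4.8],[0,0,5],[0,0,5]], angular=[[0,0,0],[0,0,0],[0,0,0],[0,0,0],[0,0,0],[0,0,0],[0,0,0],[0,0,0]], grip=[1,1,1,1,1,1,1,1], force=30)

```text
time_s: 15.07
ee_pos: [543.0, 311.7, 210.7]
tcp_rot: [[0.935, 0.356, 0.004], [0.356, -0.935, 0.002], [0.004, -0.0, -1.0]]
wrist_force: [0.0, -0.2, -1.2]
finger_gap: 59.9
```

```bash
python3 - <<'E'
from h import *
p=robot.get_image('wrist'); save(p,'w11')
s=robot.sense(); print(s['time_s'],s['ee_pos'],s['finger_gap'],s['q'])
ring(p,[542,311],162,tol=4,name='fine_sieve')
E
```

```text
15.1167 [542.24571389 310.93508232 208.73325856] 60.10305934480577 [  -2.72219264   36.43346423  -41.32377395   96.82927787   27.80902625
   57.35896183 -123.01041984]
fine_sieve mask px 15783
n 4154 c [542.7 312.7] res 0.05 zmed 163.1 bbox 543.1 312.9
```

View pics/w11.png

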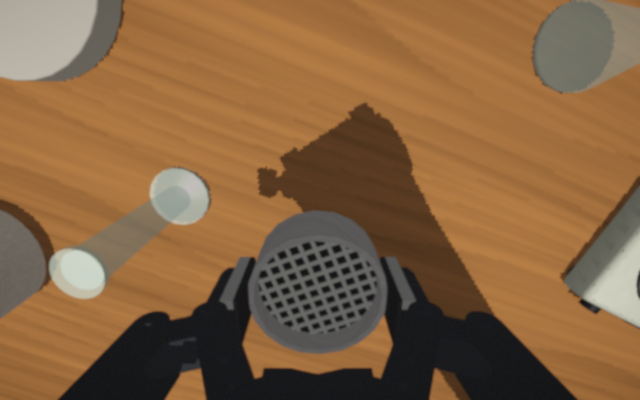

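Call:
servo_tool(translation=[[0.2,-0.6,0],[0.4,-1.8,0],[0.6,-3.2,0],[0.9,-4.8,0],[1.2,-6.4,0],[1.5,-8,0],[1.8,-9.6,0],[2.1,-11.1,0],[2.3,-12.3,0],[2.5,-13.2,0],[2.6,-13.6,0],[2.6,-13.7,0],[2.6,-13.7,0],[2.6,-13.7,-0.4],[2.6,-13.7,-0.8],[2.6,-13.7,-1.2],[2.6,-13.7,-1.4],[2.6,-13.7,-1.4],[2.6,-13.7,-1.4]], angular=[[0,0,0],[0,0,0],[0,0,0],[0,0,0],[0,0,0],[0,0,0],[0,0,0],[0,0,0],[0,0,0],[0,0,0],[0,0,0],[0,0,0],[0,0,0],[0,0,0],[0,0,0],[0,0,0],[0,0,0],[0,0,0],[0,0,0]], grip=[1,1,1,1,1,1,1,1,1,1,1,1,1,1,1,1,1,1,1], force=30)

```text
time_s: 16.75
ee_pos: [606.7, -30.8, 172.2]
tcp_rot: [[0.934, 0.357, -0.001], [0.357, -0.934, 0.0], [-0.001, -0.001, -1.0]]
wrist_force: [0.4, 0.3, -1.2]
finger_gap: 59.8
```

```bash
cat >> h.py <<'E'
def rimtop(p,name,xy,z):
    """held piece: fit the outer+inner annulus using only points near the top plane"""
    m=robot.masks_of(p,name)[0]['pixels']; w=cloud(p)[m]; w=w[np.isfinite(w[:,0])]
    d=np.hypot(*(w[:,:2]-xy).T); w=w[(d>26)&(d<33)&(abs(w[:,2]-z)<8)]
    print('z pct',np.percentile(w[:,2],[5,50,90,95]).round(1))
E
python3 - <<'E'
from h import *
p=robot.get_image('wrist'); save(p,'w12')
s=robot.sense(); print(s['time_s'],s['ee_pos'],s['finger_gap'],s['wrist_force'])
ring(p,[606,-31],127,tol=3,name='fine_sieve')
ring(p,[606,-31],82,tol=2)
E
```

```text
16.8 [607.11130543 -30.95075417 172.7908014 ] 60.04692030166597 [ 0.1683543  -0.38583098 -0.71880704]
fine_sieve mask px 15688
n 2568 c [605.9 -29.9] res 0.03 zmed 125.2 bbox 606.1 -29.9
n 692 c [605.3 -31.3] res 0.01 zmed 82.6 bbox 624.0 -27.7
```

View pics/w12.png

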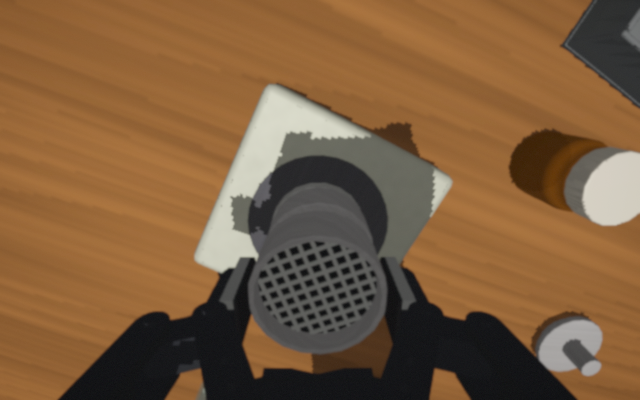

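Call:
servo_tool(translation=[[-0.02,-0.03,0],[-0.02,-0.03,-0.1],[-0.02,-0.03,-0.2],[-0.02,-0.03,-0.28],[-0.02,-0.03,-0.34],[-0.02,-0.03,-0.4],[-0.02,-0.03,-0.44],[-0.02,-0.03,-0.48],[-0.02,-0.03,-0.52],[-0.02,-0.03,-0.52],[-0.02,-0.03,-0.52]], angular=[[0,0,0],[0,0,0],[0,0,0],[0,0,0],[0,0,0],[0,0,0],[0,0,0],[0,0,0],[0,0,0],[0,0,0],[0,0,0]], grip=[1,1,1,1,1,1,1,1,1,1,1], force=30)

```text
time_s: 17.77
ee_pos: [606.6, -32.2, 159.9]
tcp_rot: [[0.935, 0.356, 0.0], [0.356, -0.935, 0.0], [0.0, -0.0, -1.0]]
wrist_force: [0.1, 0.2, -1.1]
finger_gap: 60.5
```

Call:
servo_tool(translation=[[0,0,-0.02],[0,0,-0.04],[0,0,-0.06],[0,0,-0.06]], angular=[[0,0,0],[0,0,0],[0,0,0],[0,0,0]], grip=[1,1,1,1], force=30)

```text
time_s: 18.1
ee_pos: [606.7, -32.1, 159.6]
tcp_rot: [[0.935, 0.356, 0.0], [0.356, -0.935, -0.001], [0.0, 0.001, -1.0]]
wrist_force: [-3.8, -0.6, 7.7]
finger_gap: 60.1
```

```bash
python3 - <<'E'
from h import *
p=robot.get_image('wrist'); save(p,'w13')
s=robot.sense(); print(s['time_s'],s['ee_pos'],s['finger_gap'],s['wrist_force'])
ring(p,[606,-31],112,tol=3,name='fine_sieve')
ring(p,[606,-31],82,tol=2)
E
```

```text
18.15 [606.67602394 -32.11236615 159.60507823] 60.10940169551747 [-3.97007438 -0.20201371  8.29715584]
fine_sieve mask px 15777
n 3471 c [606.1 -31.2] res 0.05 zmed 112.4 bbox 606.5 -31.2
n 265 c [606. -31.] res 0.0 zmed 81.8 bbox 620.7 -22.5
```

View pics/w13.png

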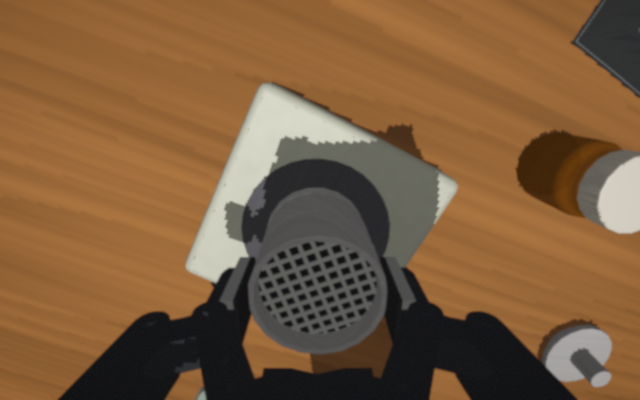

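Call:
servo_tool(translation=[[0,0,0],[0,0,0],[0,0,0],[0,0,0],[0,0,0],[0,0,0],[0,0,0]], angular=[[0,0,0],[0,0,0],[0,0,0],[0,0,0],[0,0,0],[0,0,0],[0,0,0]], grip=[0.8,0.5,0.2,0,0,0,0])

```text
time_s: 18.78
ee_pos: [606.5, -32.2, 158.2]
tcp_rot: [[0.935, 0.356, -0.0], [0.356, -0.935, 0.0], [-0.0, -0.0, -1.0]]
wrist_force: [0.3, 0.3, 0.1]
finger_gap: 85.4
```

Call:
servo_tool(translation=[[0,0,0.5],[0,0,1.5],[0,0,3],[0,0,4.5],[0,0,5.6],[0,0,5.8],[0,0,5.8],[0,0,5.8]], angular=[[0,0,0],[0,0,0],[0,0,0],[0,0,0],[0,0,0],[0,0,0],[0,0,0],[0,0,0]], grip=[0,0,0,0,0,0,0,0])

```text
time_s: 19.45
ee_pos: [606.3, -32.4, 303.6]
tcp_rot: [[0.935, 0.356, 0.0], [0.356, -0.935, -0.001], [0.0, 0.001, -1.0]]
wrist_force: [-1.1, -0.1, -0.7]
finger_gap: 85.6
```

```bash
cat >> h.py <<'E'
def level(p,c,z):
    w=cloud(p).reshape(-1,3); d=np.hypot(*(w[:,:2]-c).T); t=w[(d<31)&(d>28)&(abs(w[:,2]-z)<4)]
    A=np.c_[t[:,:2]-t[:,:2].mean(0),np.ones(len(t))]; print('level',len(t),np.linalg.lstsq(A,t[:,2],rcond=None)[0].round(4))
E
python3 - <<'E'
from h import *
p=robot.get_image('wrist'); save(p,'w14')
s=robot.sense(); print(s['time_s'],s['ee_pos'],s['finger_gap'],s['wrist_force'])
level(p,ring(p,[606,-31],112,tol=3,name='fine_sieve'),112)
E
```

```text
19.5 [605.80757157 -32.47818293 302.44455276] 85.49047074975124 [-0.32781817  0.65306094 -0.21632939]
fine_sieve mask px 4144
n 806 c [606.  -31.8] res 0.02 zmed 112.6 bbox 606.2 -31.7
level 765 [ 4.800000e-03 -3.400000e-03  1.122555e+02]
```

View pics/w14.png

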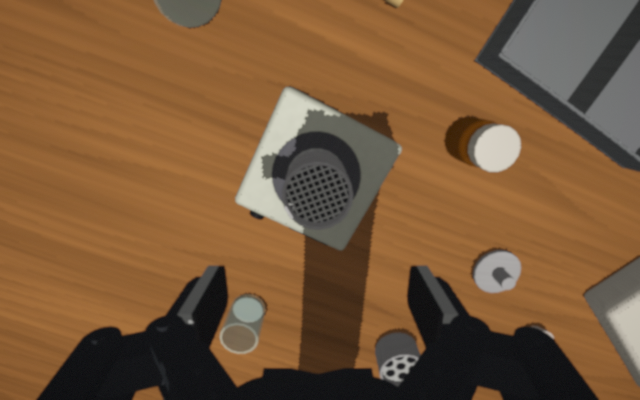

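Call:
servo_tool(translation=[[-0.5,-0.5,0],[-1.5,-1.4,0],[-2.6,-2.5,0],[-3.7,-3.6,0],[-4.8,-4.6,0],[-5.9,-5.7,0],[-7,-6.8,0],[-7.8,-7.6,0],[-8.4,-8.08,0],[-8.4,-8.08,-0.5],[-8.4,-8.08,-1.5],[-8.4,-8.08,-3],[-8.4,-8.08,-4],[-8.4,-8.08,-4.5],[-8.4,-8.08,-4.5],[-8.4,-8.08,-4.5]], angular=[[0,0,0],[0,0,0],[0,0,0],[0,0,0],[0,0,0],[0,0,0],[0,0,0],[0,0,0],[0,0,0],[0,0,0],[0,0,0],[0,0,0],[0,0,0],[0,0,0],[0,0,0],[0,0,0]], grip=[0,0,0,0,0,0,0,0,0,0,0,0,0,0,0,0])

```text
time_s: 20.88
ee_pos: [395.7, -233.3, 189.6]
tcp_rot: [[0.934, 0.356, -0.003], [0.356, -0.934, 0.003], [-0.001, -0.004, -1.0]]
wrist_force: [-0.3, 0.6, 1.0]
finger_gap: 85.2
```

```bash
python3 - <<'E'
from h import *
p=robot.get_image('wrist'); save(p,'w15')
s=robot.sense(); print(s['time_s'],s['ee_pos'],s['finger_gap'],s['q'])
ring(p,[396,-234],49,tol=4,name='coarse_sieve')
E
```

```text
20.9333 [ 396.51466921 -233.79351604  190.64860602] 85.29489890343366 [ 61.02907488  21.55411768 -39.41607827 120.42602612  19.41290189
  44.35018853 -59.65420868]
coarse_sieve mask px 6389
n 1326 c [ 396.8 -233.9] res 0.03 zmed 49.4 bbox 397.0 -233.8
```

View pics/w15.png

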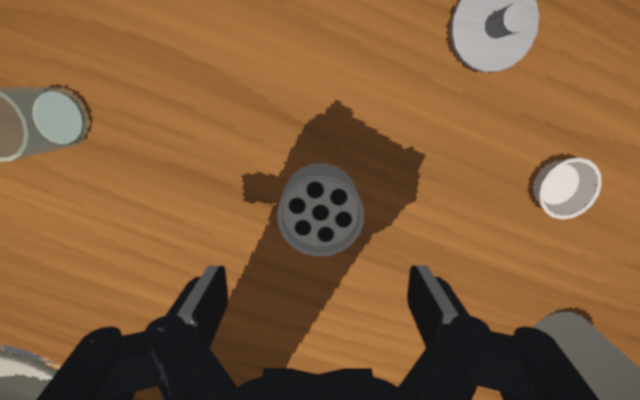

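Call:
servo_tool(translation=[[0,0,-0.5],[0,0,-1.4],[0,0,-2.4],[0,0,-3.2],[0,0,-3.7],[0,0,-3.92],[0,0,-3.92],[0,0,-3.92]], angular=[[0,0,0],[0,0,0],[0,0,0],[0,0,0],[0,0,0],[0,0,0],[0,0,0],[0,0,0]], grip=[0,0,0,0,0,0,0,0])

```text
time_s: 21.65
ee_pos: [397.3, -234.4, 93.7]
tcp_rot: [[0.934, 0.356, 0.001], [0.356, -0.934, -0.001], [0.001, 0.001, -1.0]]
wrist_force: [-0.7, -1.0, -0.6]
finger_gap: 85.1
```

Call:
servo_tool(translation=[[0,0,0],[0,0,0],[0,0,0],[0,0,0],[0,0,0],[0,0,0],[0,0,0],[0,0,0],[0,0,0]], angular=[[0,0,0],[0,0,0],[0,0,0],[0,0,0],[0,0,0],[0,0,0],[0,0,0],[0,0,0],[0,0,0]], grip=[0.2,0.4,0.6,0.8,1,1,1,1,1], force=30)

```text
time_s: 22.4
ee_pos: [397.3, -234.6, 94.2]
tcp_rot: [[0.935, 0.356, 0.002], [0.356, -0.935, -0.002], [0.001, 0.002, -1.0]]
wrist_force: [-1.4, 0.6, 8.0]
finger_gap: 60.8
```

Call:
servo_tool(translation=[[0,0,0.2],[0,0,0.7],[0,0,1.6],[0,0,2.8],[0,0,4],[0,0,5.2],[0,0,5.8],[0,0,6],[0,0,6],[0,0,6]], angular=[[0,0,0],[0,0,0],[0,0,0],[0,0,0],[0,0,0],[0,0,0],[0,0,0],[0,0,0],[0,0,0],[0,0,0]], grip=[1,1,1,1,1,1,1,1,1,1], force=30)

```text
time_s: 23.23
ee_pos: [395.9, -234.2, 242.4]
tcp_rot: [[0.935, 0.355, -0.001], [0.355, -0.935, -0.0], [-0.001, -0.0, -1.0]]
wrist_force: [0.5, 0.2, -1.4]
finger_gap: 60.7
```

```bash
python3 - <<'E'
from h import *
p=robot.get_image('wrist'); save(p,'w16')
s=robot.sense(); print(s['time_s'],s['ee_pos'],s['finger_gap'],s['wrist_force'])
ring(p,[396,-234],198,tol=4,name='coarse_sieve')
E
```

```text
23.2833 [ 395.64516302 -233.97773783  241.88069586] 60.53097616223348 [-0.72643665 -0.78016741 -1.54012242]
n 4507 c [ 396.1 -233.1] res 0.99 zmed 197.5 bbox 395.9 -230.7
```

View pics/w16.png

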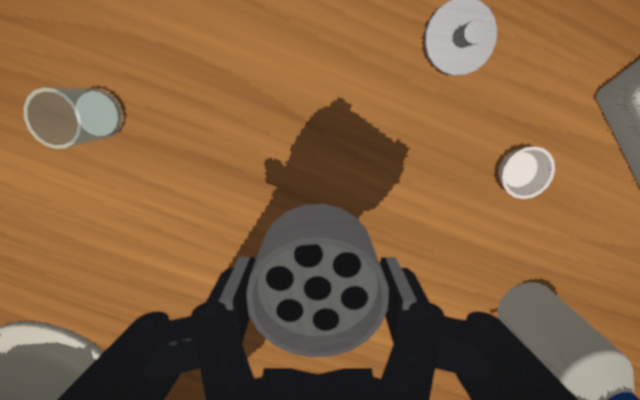

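Call:
servo_tool(translation=[[0.4,0.4,0],[1.2,1.2,0],[2.2,2.2,0],[3.3,3.2,0],[4.4,4.2,0],[5.5,5.3,0],[6.5,6.3,0],[7.4,7.1,0],[8,7.7,0],[8.3,8,0],[8.4,8.08,0],[8.4,8.08,0],[8.4,8.08,-0.4],[8.4,8.08,-0.8],[8.4,8.08,-1.1],[8.4,8.08,-1.2],[8.4,8.08,-1.2],[8.4,8.08,-1.2]], angular=[[0,0,0],[0,0,0],[0,0,0],[0,0,0],[0,0,0],[0,0,0],[0,0,0],[0,0,0],[0,0,0],[0,0,0],[0,0,0],[0,0,0],[0,0,0],[0,0,0],[0,0,0],[0,0,0],[0,0,0],[0,0,0]], grip=[1,1,1,1,1,1,1,1,1,1,1,1,1,1,1,1,1,1], force=30)

```text
time_s: 24.83
ee_pos: [606.3, -32.7, 212.7]
tcp_rot: [[0.935, 0.355, -0.0], [0.355, -0.935, -0.0], [-0.0, -0.0, -1.0]]
wrist_force: [2.0, 0.3, -1.2]
finger_gap: 60.6
```

```bash
python3 - <<'E'
from h import *
p=robot.get_image('wrist'); save(p,'w17')
s=robot.sense(); print(s['time_s'],s['ee_pos'],s['finger_gap'],s['wrist_force'])
ring(p,[606,-31],167,tol=3,name='coarse_sieve')
ring(p,[606,-31],167,tol=3)
ring(p,[606,-31],112.5,tol=2)
E
```

```text
24.8833 [606.61701455 -32.4249279  213.11322583] 60.481814286618416 [-0.57126747  0.61077525 -0.62937478]
coarse_sieve mask px 16885
n 3666 c [605.9 -31.7] res 0.05 zmed 167.6 bbox 606.3 -31.6
n 4271 c [606.4 -31.6] res 0.78 zmed 167.6 bbox 606.3 -28.8
n 632 c [605.7 -31.8] res 0.0 zmed 112.6 bbox 621.1 -27.0
```

View pics/w17.png

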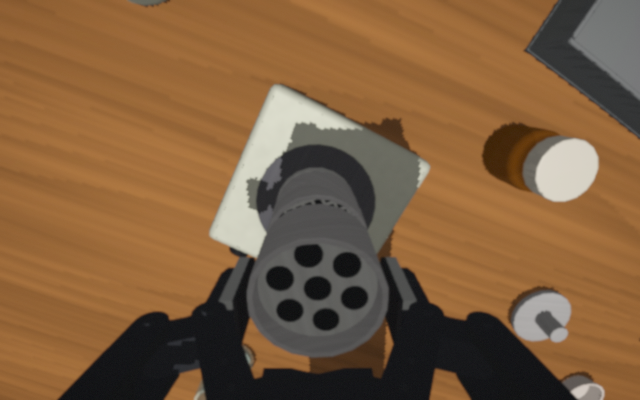

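Call:
servo_tool(translation=[[0,0,-0.1],[0,0,-0.2],[0,0,-0.28],[0,0,-0.34],[0,0,-0.4],[0,0,-0.44],[0,0,-0.48],[0,0,-0.5],[0,0,-0.5]], angular=[[0,0,0],[0,0,0],[0,0,0],[0,0,0],[0,0,0],[0,0,0],[0,0,0],[0,0,0],[0,0,0]], grip=[1,1,1,1,1,1,1,1,1], force=30)

```text
time_s: 25.68
ee_pos: [606.5, -32.2, 200.3]
tcp_rot: [[0.935, 0.356, -0.0], [0.356, -0.935, 0.0], [-0.0, -0.0, -1.0]]
wrist_force: [-0.3, 0.2, -0.8]
finger_gap: 60.4
```

Call:
servo_tool(translation=[[0,0,-0.02],[0,0,-0.04],[0,0,-0.06],[0,0,-0.06]], angular=[[0,0,0],[0,0,0],[0,0,0],[0,0,0]], grip=[1,1,1,1], force=30)

```text
time_s: 26.02
ee_pos: [606.8, -32.2, 199.4]
tcp_rot: [[0.935, 0.356, 0.001], [0.356, -0.935, -0.0], [0.0, 0.0, -1.0]]
wrist_force: [-0.4, -0.4, 2.8]
finger_gap: 60.9
```

```bash
python3 - <<'E'
from h import *
p=robot.get_image('wrist'); save(p,'w18')
s=robot.sense(); print(s['time_s'],s['ee_pos'],s['finger_gap'],s['wrist_force'])
ring(p,[606,-31],153,tol=3,name='coarse_sieve')
E
```

```text
26.0667 [606.73311328 -32.17597311 199.38648501] 60.84693176617361 [-1.41776534 -0.3868353   3.38832717]
coarse_sieve mask px 16914
n 3915 c [606.4 -31.2] res 0.05 zmed 154.2 bbox 606.7 -31.2
```

View pics/w18.png

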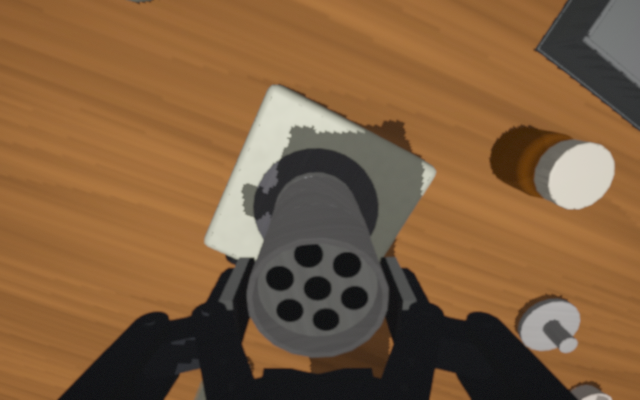

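Contact at the expected height. I'll press slightly, then release and retreat.

Call:
servo_tool(translation=[[0,0,-0.02],[0,0,-0.02],[0,0,-0.02]], angular=[[0,0,0],[0,0,0],[0,0,0]], grip=[1,1,1], force=30)

```text
time_s: 26.37
ee_pos: [606.8, -32.1, 199.4]
tcp_rot: [[0.935, 0.356, 0.001], [0.356, -0.935, -0.0], [0.001, 0.001, -1.0]]
wrist_force: [-3.1, -0.0, 6.6]
finger_gap: 60.8
```

Call:
servo_tool(translation=[[0,0,0],[0,0,0],[0,0,0],[0,0,0],[0,0,0],[0,0,0],[0,0,0]], angular=[[0,0,0],[0,0,0],[0,0,0],[0,0,0],[0,0,0],[0,0,0],[0,0,0]], grip=[0.8,0.5,0.2,0,0,0,0])

```text
time_s: 26.95
ee_pos: [606.5, -32.2, 198.2]
tcp_rot: [[0.935, 0.356, -0.0], [0.356, -0.935, 0.0], [-0.0, -0.0, -1.0]]
wrist_force: [-0.9, -0.0, -0.3]
finger_gap: 85.6
```

Call:
servo_tool(translation=[[0,0,0.5],[0,0,1.5],[0,0,3],[0,0,4],[0,0,4.2],[0,0,4.2],[0,0,4.2]], angular=[[0,0,0],[0,0,0],[0,0,0],[0,0,0],[0,0,0],[0,0,0],[0,0,0]], grip=[0,0,0,0,0,0,0])

```text
time_s: 27.53
ee_pos: [606.4, -32.4, 303.7]
tcp_rot: [[0.935, 0.356, 0.0], [0.356, -0.935, -0.001], [0.0, 0.001, -1.0]]
wrist_force: [-0.9, -0.3, -0.5]
finger_gap: 85.5
```

```bash
python3 - <<'E'
from h import *
p=robot.get_image('wrist'); save(p,'w19')
s=robot.sense(); print(s['time_s'],s['ee_pos'],s['finger_gap'],s['wrist_force'])
level(p,ring(p,[606,-31],154,tol=3,name='coarse_sieve'),154)
E
```

```text
27.5833 [605.9317241  -32.45877723 302.61353734] 84.95796700637482 [ 0.10495012 -0.7098191  -0.57876917]
coarse_sieve mask px 5767
n 1124 c [606.4 -31.6] res 0.03 zmed 154.5 bbox 606.4 -31.4
level 1048 [3.500000e-03 1.200000e-03 1.542025e+02]
```

View pics/w19.png

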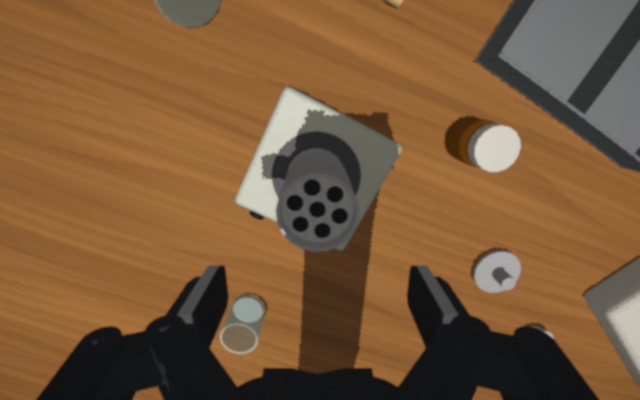

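Call:
servo_tool(translation=[[-0.1,-0.6,0],[-0.3,-1.8,0],[-0.5,-3.2,0],[-0.7,-4.7,0],[-0.9,-6.2,0],[-1.2,-7.7,0],[-1.5,-9.2,0],[-1.7,-10.3,0],[-1.75,-10.81,0],[-1.75,-10.81,-0.5],[-1.75,-10.81,-1.5],[-1.75,-10.81,-3],[-1.75,-10.81,-4],[-1.75,-10.81,-4.5],[-1.75,-10.81,-4.5],[-1.75,-10.81,-4.5]], angular=[[0,0,0],[0,0,0],[0,0,0],[0,0,0],[0,0,0],[0,0,0],[0,0,0],[0,0,0],[0,0,0],[0,0,0],[0,0,0],[0,0,0],[0,0,0],[0,0,0],[0,0,0],[0,0,0]], grip=[0,0,0,0,0,0,0,0,0,0,0,0,0,0,0,0])

```text
time_s: 28.97
ee_pos: [563.2, -300.6, 190.4]
tcp_rot: [[0.934, 0.358, -0.001], [0.358, -0.934, 0.002], [-0.0, -0.002, -1.0]]
wrist_force: [0.6, -0.6, 0.7]
finger_gap: 85.5
```

```bash
python3 - <<'E'
from h import *
p=robot.get_image('wrist'); save(p,'w20')
s=robot.sense(); print(s['time_s'],s['ee_pos'],s['finger_gap'],s['q'])
ring(p,[562.8,-302.4],13,31,0,tol=3,name='lid'); ring(p,[562.8,-302.4],39,9,0,tol=3,name='lid')
E
```

```text
29.0167 [ 564.00362763 -301.30582613  191.83592081] 85.16125695354192 [ 51.76017444  37.69380929 -36.76293816  95.29842761  26.19959673
  55.80383359 -63.32162503]
lid mask px 4169
n 3531 c [ 562.6 -302.3] res 0.0 zmed 13.8 bbox 563.2 -302.0
lid mask px 4169
n 436 c [ 562.9 -302.4] res 0.0 zmed 39.8 bbox 563.0 -302.0
```

View pics/w20.png

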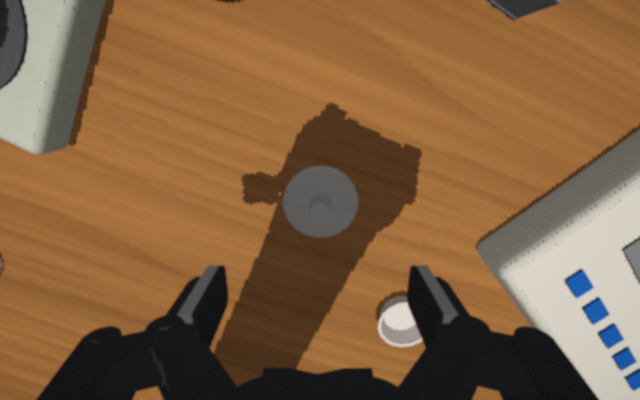

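```bash
python3 - <<'E'
from h import *
p=robot.get_image('wrist')
w=cloud(p)
for uv in [(385,325),(400,300),(405,345),(395,345),(400,320)]: print(uv,w[uv[1],uv[0]].round(0))
s=robot.sense(); print(s['ee_pos'])
E
```

```text
(385, 325) [ 464. -413.    5.]
(400, 300) [ 502. -407.   16.]
(405, 345) [ 445. -446.    1.]
(395, 345) [ 441. -436.    1.]
(400, 320) [ 474. -425.    4.]
[ 564.1235946  -302.51620325  192.96655258]
```

Call:
servo_tool(translation=[[0,0,-0.5],[0,0,-1.4],[0,0,-2.4],[0,0,-3.2],[0,0,-3.7],[0,0,-4],[0,0,-4.04],[0,0,-4.04],[0,0,-4.04]], angular=[[0,0,0],[0,0,0],[0,0,0],[0,0,0],[0,0,0],[0,0,0],[0,0,0],[0,0,0],[0,0,0]], grip=[0,0,0,0.2,0.3,0.4,0.5,0.5,0.5])

```text
time_s: 29.92
ee_pos: [563.7, -302.7, 91.1]
tcp_rot: [[0.935, 0.356, 0.002], [0.356, -0.935, -0.001], [0.002, 0.001, -1.0]]
wrist_force: [0.0, 0.6, -0.0]
finger_gap: 42.7
```

Call:
servo_tool(translation=[[0,0,0],[0,0,0],[0,0,0],[0,0,0],[0,0,0],[0,0,0],[0,0,0],[0,0,0],[0,0,0]], angular=[[0,0,0],[0,0,0],[0,0,0],[0,0,0],[0,0,0],[0,0,0],[0,0,0],[0,0,0],[0,0,0]], grip=[0.6,0.7,0.8,0.9,1,1,1,1,1], force=30)

```text
time_s: 30.67
ee_pos: [563.3, -302.7, 91.0]
tcp_rot: [[0.935, 0.356, 0.001], [0.356, -0.935, -0.001], [0.001, 0.001, -1.0]]
wrist_force: [-0.7, 0.3, 5.1]
finger_gap: 16.8
```

```bash
python3 - <<'E'
from h import *
p=robot.get_image('wrist'); save(p,'w21')
s=robot.sense(); print(s['time_s'],s['ee_pos'],s['finger_gap'],s['wrist_force'])
E
```

```text
30.7167 [ 563.3350034  -302.69739532   90.95603917] 16.959040750300492 [-0.90991839  0.56033969  6.53199506]
```

View pics/w21.png

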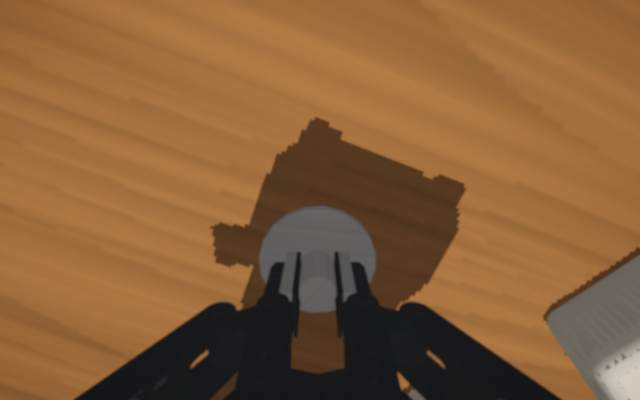

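Call:
servo_tool(translation=[[0,0,0.2],[0,0,0.7],[0,0,1.6],[0,0,2.8],[0,0,4],[0,0,5.2],[0,0,6.2],[0,0,6.8],[0,0,7],[0,0,7],[0,0,7]], angular=[[0,0,0],[0,0,0],[0,0,0],[0,0,0],[0,0,0],[0,0,0],[0,0,0],[0,0,0],[0,0,0],[0,0,0],[0,0,0]], grip=[1,1,1,1,1,1,1,1,1,1,1], force=40)

```text
time_s: 31.63
ee_pos: [562.2, -302.4, 264.4]
tcp_rot: [[0.935, 0.356, -0.001], [0.356, -0.935, 0.0], [-0.001, -0.0, -1.0]]
wrist_force: [-0.7, 0.5, -0.9]
finger_gap: 16.5
```

```bash
cat >> h.py <<'E'
def lidfit(p,xy,z):
    w=cloud(p).reshape(-1,3); d=np.hypot(*(w[:,:2]-xy).T); t=w[(d<45)&(abs(w[:,2]-z)<4)]
    A=np.c_[t[:,:2]-xy,np.ones(len(t))]; print('lid plane',len(t),np.linalg.lstsq(A,t[:,2],rcond=None)[0].round(3))
    # minimum enclosing with known radius: boundary points
    h=cv2.convexHull(t[:,:2].astype(np.float32))[:,0]
    for _ in range(3):
        r=least_squares(lambda c:np.hypot(*(h-c).T)-31,xy,loss='soft_l1',f_scale=.5); xy=r.x
    print('hull',len(h),xy.round(1),np.abs(r.fun).mean().round(2)); return xy
E
python3 - <<'E'
from h import *
p=robot.get_image('wrist'); save(p,'w22')
s=robot.sense(); print(s['time_s'],s['ee_pos'],s['finger_gap'],s['wrist_force'])
lidfit(p,np.array([562,-302.]),188)
E
```

```text
31.6833 [ 561.88592765 -302.33601455  263.53784323] 16.4763016360035 [-0.29947473 -0.03542985 -1.27807322]
lid plane 5065 [-1.00000e-02 -4.00000e-03  1.87197e+02]
hull 44 [ 561.4 -301.7] 0.21
```

View pics/w22.png

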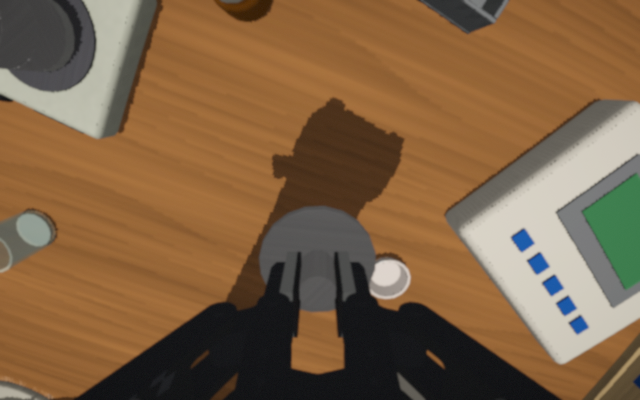

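Call:
servo_tool(translation=[[0.1,0.5,0],[0.2,1.5,0],[0.4,2.8,0],[0.7,4.2,0],[0.9,5.7,0],[1.2,7.2,0],[1.4,8.6,0],[1.6,9.7,0],[1.7,10.5,0],[1.75,10.81,0],[1.75,10.81,0],[1.75,10.81,-0.2],[1.75,10.81,-0.4],[1.75,10.81,-0.4],[1.75,10.81,-0.4],[1.75,10.81,-0.4]], angular=[[0,0,0],[0,0,0],[0,0,0],[0,0,0],[0,0,0],[0,0,0],[0,0,0],[0,0,0],[0,0,0],[0,0,0],[0,0,0],[0,0,0],[0,0,0],[0,0,0],[0,0,0],[0,0,0]], grip=[1,1,1,1,1,1,1,1,1,1,1,1,1,1,1,1], force=40)

```text
time_s: 33.02
ee_pos: [606.4, -33.7, 254.6]
tcp_rot: [[0.935, 0.354, -0.0], [0.354, -0.935, -0.0], [-0.001, 0.0, -1.0]]
wrist_force: [-0.7, 0.3, -0.4]
finger_gap: 16.5
```

```bash
python3 - <<'E'
from h import *
p=robot.get_image('wrist'); save(p,'w23')
s=robot.sense(); print(s['time_s'],s['ee_pos'],s['finger_gap'],s['wrist_force'])
lidfit(p,np.array([606,-31.6]),177)
ring(p,[606,-31],154.5,tol=2)
E
```

```text
33.0667 [606.57286291 -33.25982668 254.86251089] 16.09094287370863 [-0.27500886 -0.07215799 -1.23839848]
lid plane 5101 [-1.20000e-02 -5.00000e-03  1.77437e+02]
hull 46 [605.8 -33. ] 0.25
n 682 c [605.9 -31.6] res 0.0 zmed 154.6 bbox 619.6 -26.7
```

View pics/w23.png

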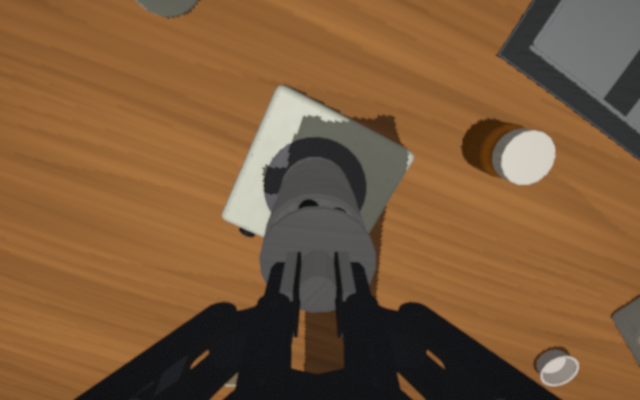

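Call:
servo_tool(translation=[[0.01,0.01,0],[0.01,0.01,0],[0.01,0.01,-0.1],[0.01,0.01,-0.2],[0.01,0.01,-0.28],[0.01,0.01,-0.36],[0.01,0.01,-0.44],[0.01,0.01,-0.5],[0.01,0.01,-0.56],[0.01,0.01,-0.62],[0.01,0.01,-0.62],[0.01,0.01,-0.62]], angular=[[0,0,0],[0,0,0],[0,0,0],[0,0,0],[0,0,0],[0,0,0],[0,0,0],[0,0,0],[0,0,0],[0,0,0],[0,0,0],[0,0,0]], grip=[1,1,1,1,1,1,1,1,1,1,1,1], force=40)

```text
time_s: 34.07
ee_pos: [606.8, -32.0, 239.3]
tcp_rot: [[0.935, 0.356, -0.0], [0.356, -0.935, 0.0], [-0.0, -0.0, -1.0]]
wrist_force: [-0.4, -0.6, -1.4]
finger_gap: 16.2
```

Call:
servo_tool(translation=[[0,0,-0.02],[0,0,-0.04],[0,0,-0.06],[0,0,-0.06]], angular=[[0,0,0],[0,0,0],[0,0,0],[0,0,0]], grip=[1,1,1,1], force=40)

```text
time_s: 34.4
ee_pos: [606.9, -31.9, 238.0]
tcp_rot: [[0.935, 0.356, 0.0], [0.356, -0.935, -0.0], [0.0, 0.0, -1.0]]
wrist_force: [1.3, 0.6, -1.4]
finger_gap: 16.2
```

```bash
python3 - <<'E'
from h import *
p=robot.get_image('wrist'); save(p,'w24')
s=robot.sense(); print(s['time_s'],s['ee_pos'],s['finger_gap'],s['wrist_force'])
lidfit(p,np.array([606,-31.6]),161)
E
```

```text
34.45 [606.94067472 -31.92223909 238.03051042] 16.581955101855744 [ 0.25925649 -0.76711748 -1.46051458]
lid plane 5093 [-1.00000e-02 -5.00000e-03  1.60929e+02]
hull 39 [606.1 -31.2] 0.21
```

View pics/w24.png

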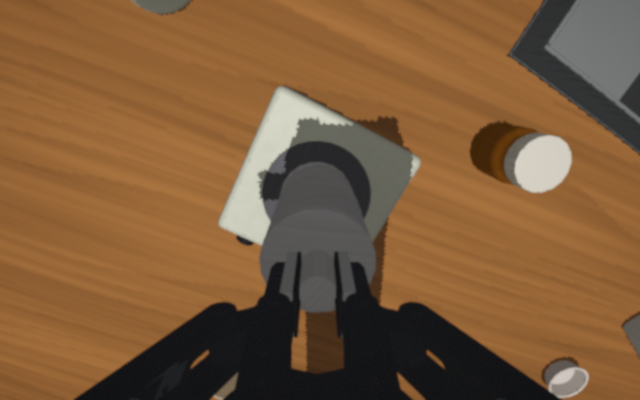

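Nearly home (top 160.9, target 160); lower a little more until contact.

Call:
servo_tool(translation=[[0,0,-0.02],[0,0,-0.04],[0,0,-0.04],[0,0,-0.04]], angular=[[0,0,0],[0,0,0],[0,0,0],[0,0,0]], grip=[1,1,1,1], force=40)

```text
time_s: 34.78
ee_pos: [607.1, -31.9, 237.9]
tcp_rot: [[0.935, 0.356, 0.001], [0.356, -0.935, -0.0], [0.001, 0.001, -1.0]]
wrist_force: [-1.4, -0.1, 5.3]
finger_gap: 16.5
```

Contact (about 6.5 N). Release and lift.

Call:
servo_tool(translation=[[0,0,0],[0,0,0],[0,0,0],[0,0,0],[0,0,0],[0,0,0],[0,0,0],[0,0,0]], angular=[[0,0,0],[0,0,0],[0,0,0],[0,0,0],[0,0,0],[0,0,0],[0,0,0],[0,0,0]], grip=[0.75,0.6,0.45,0.3,0.2,0.2,0.2,0.2])

```text
time_s: 35.45
ee_pos: [606.8, -31.9, 236.8]
tcp_rot: [[0.935, 0.356, -0.0], [0.356, -0.935, 0.0], [-0.0, -0.0, -1.0]]
wrist_force: [0.2, 0.1, 0.3]
finger_gap: 68.3
```

Call:
servo_tool(translation=[[0,0,0.4],[0,0,1.2],[0,0,2.4],[0,0,3.4],[0,0,4],[0,0,4],[0,0,4],[0,0,4],[0,0,4],[0,0,4]], angular=[[0,0,0],[0,0,0],[0,0,0],[0,0,0],[0,0,0],[0,0,0],[0,0,0],[0,0,0],[0,0,0],[0,0,0]], grip=[0.2,0.2,0.2,0.2,0.2,0,0,0,0,0])

```text
time_s: 36.28
ee_pos: [606.2, -32.1, 335.7]
tcp_rot: [[0.935, 0.356, -0.002], [0.356, -0.935, 0.0], [-0.002, -0.001, -1.0]]
wrist_force: [-0.2, 1.2, 0.5]
finger_gap: 85.6
```

```bash
python3 - <<'E'
from h import *
p=robot.get_image('wrist'); save(p,'w25')
s=robot.sense(); print(s['time_s'],s['ee_pos'],s['finger_gap'],s['wrist_force'])
lidfit(p,np.array([606,-31.6]),160)
p=robot.get_image('scene'); save(p,'s25')
for n in ['beaker','cylinder','flask','lid']: print(n,[d['position'] for d in robot.tip_of(p,n)][:1])
E
```

```text
36.3333 [606.34962978 -32.00244981 335.80691061] 85.38285644508075 [-0.18433921 -0.08138616 -0.35462061]
lid plane 3681 [-4.00000e-03 -2.00000e-03  1.60769e+02]
hull 49 [606.6 -31.5] 0.29
beaker [[386.4, -17.1, 2.0]]
cylinder [[492.6, 428.5, -0.3]]
flask [[736.1, 157.9, -0.8]]
lid []
```

View pics/w25.png

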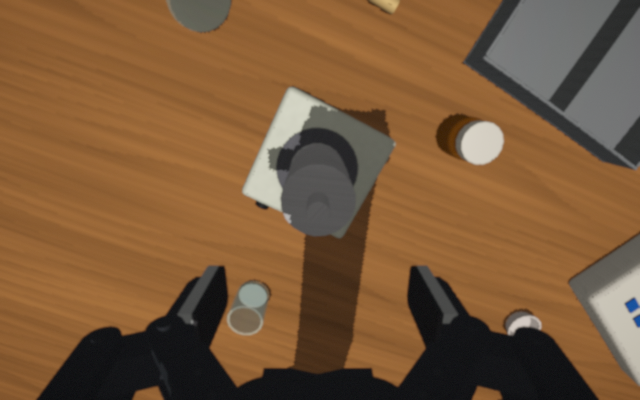

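View pics/s25.png

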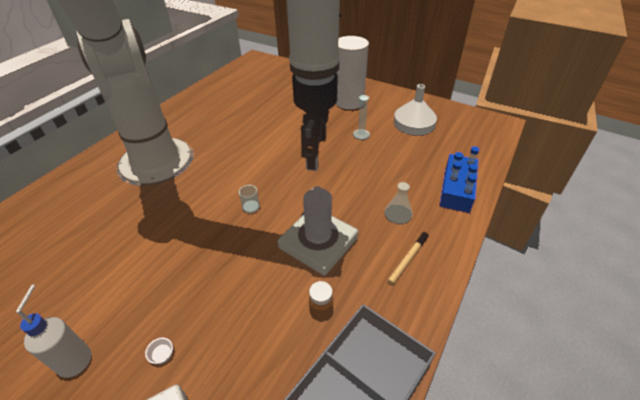

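```bash
python3 -c "
from bench import robot
print(robot.job_done())"
```

```text
the job is handed in; nothing more can be done
None
```

The sieve stack is assembled on the shaker: pan, fine sieve, coarse sieve and lid, bottom to top. I released each piece before taking the next, and handed the job in at about 36 s. `job_done()` reports no verdict, so what follows is from my own measurements.

| Piece | Height measured (mm) | Height expected (mm) | Tilt (rad) |
|---|---|---|---|
| Pan rim | 82.4 | 82 | about 0.004 |
| Fine sieve rim | 112.3 | 112 | about 0.006 |
| Coarse sieve rim | 154.2 | 154 | about 0.004 |
| Lid top | 160.8 | 160 | about 0.004 |

- **Lid height:** the lid reads about 0.7 mm high, and it read that much high on the table too, so I take it as fully seated.
- **Centring:** each piece measured within about 1 mm of the one below it. The pan measured 1.1–1.4 mm from the collar's centre, and the limit is 5 mm.
- **Gentleness:** wrist force at contact was at most about 8 N, and nothing was dropped.
- **Bystanders:** the beaker, cylinder and flask are still standing. Their positions match the start within the detector's error (about 4 mm).
- **Robot:** the arm ended about 100 mm above where it let go of the lid, with the gripper open and touching nothing.
- **Disagreements:** the gripper opening read about 60 mm on the two 62 mm sieves. In the final scene picture the network did not find the lid, but the wrist camera shows it in place.

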